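# Clear the pan handle and prop the lid bin open at the decanting bench

### The job

The long handle of the black-handled steel pan is lying over the lid of the parts bin. Swing the handle in over the draining stand so that it points to the back of the stand, clear of the bin and of the two red-handled pans, with the pan still standing in its place. Then raise the bin's lid and leave it propped open on its stay so that I can scoop out spare tin lids with one hand; leave the other pans, the paint tin and the scoop where they are.

Things in the scene. Friction and masses are not known exactly. Their poses are not given: they have to be found in the camera images.
- stand: Fixed steel draining stand, 380 mm (x) by 340 mm (y), flat slatted top 85 mm above the bench. Origin: centre of its footprint on the bench; +x points to its back (away from the robot), +y to its left; its right edge (next to the bin) is at y = -170 mm. It may be turned a few degrees.
- dip_pan_center (a point): The pan to work on: loose straight-sided steel pan with a black handle, 150 mm across, 90 mm high, about 0.6 kg, standing on the stand near the bin. Point on its upright axis, half-way up (45 mm above its foot). Own x axis points along the handle, z up.
- dip_pan_grip (a point): Middle of the pan's black handle grip, 160 mm from the pan's axis and 80 mm above its foot. The grip is a level straight bar 22 mm wide and 16 mm high that runs from 103 to 235 mm from the axis; a steel tang joins it to the pan. At the start it passes over the closed lid, its underside about 32 mm above it; it would block the lid.
- dip_pan_tip (a point): Outer end of that handle, 235 mm from the pan's axis, at mid-height of the grip.
- small_pan_center (a point): Bystander: loose aluminium pan with a red handle, 120 mm across, 70 mm high, on the left of the stand (it and the tall pan may change places, front or back). Point on its axis half-way up (35 mm). Own x axis points along its handle, whose end is 190 mm from the axis.
- tall_pan_center (a point): Bystander: loose aluminium pan with a red handle, 124 mm across, 100 mm high, on the left of the stand. Point on its axis half-way up (50 mm). Own x axis points along its handle, whose end is 190 mm from the axis.
- bin: Fixed grey steel parts bin to the right of the stand, 240 mm square, 115 mm high, with tin lids inside and a hinged blue lid on top. Origin: centre of its underside; +x points to its back, where the lid is hinged; +y to its left. It may be turned a few degrees.
- lid_hinge (a point): Middle of the lid's hinge line, at the top of the bin's back edge (in the bin's frame 124 mm behind its centre, 115 mm up). The hinge line runs along the bin's y. Own axes are the bin's.
- lid_bar (a point): Middle of the round steel bar handle on top of the lid near its front edge: bar 12 mm thick and 112 mm long along the bin's y, on two posts 100 mm apart; bar centre 40 mm above the lid's top face. With the lid shut it is 220 mm in front of the hinge line and 48 mm above it; it turns with the lid about the hinge.
- lid (a joint): Lid angle in rad: 0 shut, growing as the front rises, stop at 1.2. The lid (0.5 kg) falls shut if let go, unless it rests on its stay: a brass bar on the bin's right side, whose free foot trails along a rail as the lid rises and drops behind a tooth by itself once the lid has passed about 1.0. Lowered from there (from 1.1, say) the lid comes to rest on the stay at about 0.95.
- paint_tin_center (a point): Bystander: closed dark paint tin with a yellow band, 108 mm across, 128 mm high, 0.9 kg, on the bench to the right of the bin. Point at its centre, 64 mm up.
- scoop_center (a point): Bystander: small aluminium hand scoop with a black handle, about 210 mm long and 40 mm high, lying on the bench in front of the stand's left end. Point about mid-length, 20 mm above the bench.

How it is judged:
By the outcome, as a careful person would: the job done as asked, in the order asked, and still so for the second after the job is handed in, with the robot touching nothing.
It also fails if it takes over 64 s, if anything falls off the work surface, if the arm or the gripper's body presses on something with over 40 N, if the wrist force passes 120 N, or if a joint passes its speed limit or range.

### The arm

A 6-joint arm with a two-finger parallel gripper is mounted at the origin on the work surface. World frame = base frame: x ahead of the robot, y to its left, z up, the work surface at z = 0. Lengths are in mm, angles in rad, forces in N, time in s.
With the tool pointing down it reaches from about 350 to 975 mm from the base axis. Payload 4.9 kg.
Tool frame: the origin (TCP) lies midway between the tips of the shut fingers; the grasp point (between the pads) lies 19 mm behind it; z points along the fingers, x is the direction in which the jaws open and shut, and the axes are right-handed (so a half turn about z gives the same grasp; the last joint's range is limited). The gripper opens to 85 mm and grips with 20 to 120 N. Pads are 22 mm wide; open, the fingers measure 114 mm over their backs; the gripper's body (76 mm by 85 mm) begins 54 mm behind the grasp point. The pads swing forward as they close: fully open they stand 13 mm farther back than shut.
Start: joints at [-1.302, 0.053, 1.613, -0, 1.476, -0.119], TCP at [236.339, -578.572, 195.204] pointing down, gripper open.
Joint ranges: [-3.01, 3.01], [-1.01, 2.22], [0.06, 2.58], [-1.02, 4.17], [0.09, 2.62], [-3.14, 3.14]. Speed limits (rad/s): [2.57, 2.57, 3.14, 3.14, 3.14, 3.14].

### API

Orientations are given as a 3x3 rotation matrix whose columns are the frame's x, y, z axes.
In Python, from station import telemetry, read_camera, order gives the robot as it stands.
- The arm moves only by the tool jog_arm, never from a script. Its argument "targets" is a list of rows, each a list of 7 numbers: the turn, a rotation vector about the world's x, y, z in rad, then the shift along the world's x, y, z in mm, then the closure in counts, from 0 (fully open) to 255 (shut). In form: [[wx, wy, wz, tx, ty, tz, claw], ...]. A call has 1 to 8 rows; each row shifts and turns the commanded pose from where the row before left it; what a row does not reach is not made up. A row lasts 1/8 s, in which the tool goes at most 62.5 mm and 10.7 degrees, less where a joint would pass 70% of its speed; a pose out of reach is approached as far as the arm can. A call with a gripper value outside its range is refused whole. The fingers move at their own pace and stop on an object; the grip force is fixed at half the most. Time passes only in rows, so rows that do not move let the fingers close. It gives the time, the measured TCP pose, the force and the opening at its end, in the units of the state.
- telemetry.read_state(): the state, without advancing time (a new reading comes with each control period).
- read_camera(name): name is "side" or "top"; returns a dict with "color" (400x640x3 uint8, red, green, blue), "fx", "fy", "cx", "cy" (pixels), "k1" (the pictures are not rectified: a ray, as slopes to the right and down, at radius r is drawn at 1 + k1 r^2 times it, then the intrinsics apply), "rvec" (rotation vector, rad) and "tvec" (3), from world to camera coordinates, as OpenCV has them. Camera axes: x right, y down, z forward; pixel columns grow to the right and rows downward; lengths in mm; the calibration is good to about 2 mm. A picture is of the moment at which its call begins. There is no depth.
- order.finish_job(): hands the job in, once; it reports no verdict.
The state is a dict: "time_s": time; "qpos": joint angles; "dq": joint speeds; "joint_torque": joint torques, N m; "tcp_pos": TCP position; "ee_rot": TCP orientation; "force": force on the tool from outside, world axes, zero at the start; "ft_torque": the same for the moment, N m; "opening": opening from 0.0 (shut) to 1.0 (fully open).
Only numpy, scipy, OpenCV 4.12 (cv2) and the standard library are available. Lean on these libraries where they do the work, as an engineer would, in place of code of your own. Each camera call takes 0.05 s, during which the arm holds its last target.

## Working session

There is one attempt and no reset: what is moved stays moved. The work goes in short steps, Python scripts to look and compute and a tool call to move; the robot and the scene stay as the last step left them, time stands still between calls to the robot, and variables do not carry over. Pictures are saved under pics/ and viewed, and the job is handed in when it is done.

Besides the shell and the picture viewer there is one more tool, called after "Call:" as a command line: name --pt "numbers of a row" for each row, then --argument value for the rest. jog_arm: Moves the arm, as the interface text tells. Its arguments: {"type":"object","properties":{"targets":{"type":"array","items":{"type":"array","items":{"type":"number"}}}},"required":["targets"]}

```bash
ls; mkdir -p pics; python3 - <<'E'
from station import telemetry, read_camera
import cv2, json
for n in("side","top"):
    c=read_camera(n); cv2.imwrite(f"pics/{n}0.png",c["color"][:,:,::-1])
    print(n,{k:v for k,v in c.items() if k!="color"})
s=telemetry.read_state(); print(s["time_s"],s["tcp_pos"],s["ee_rot"],s["force"])
E
```

```text
pics
side {'fx': 494.3677293016886, 'fy': 494.3677293016886, 'cx': 318.18708960204395, 'cy': 196.92818468328156, 'k1': 0.011270012403629476, 'rvec': array([ 2.05829928, -0.28005219,  0.13548214]), 'tvec': array([-521.92753907,  159.35643203, 1658.09873453])}
top {'fx': 373.65369210501234, 'fy': 373.65369210501234, 'cx': 313.46784374112, 'cy': 200.9681339123604, 'k1': -0.059939898227607334, 'rvec': array([ 2.13911515, -2.11542449,  0.19694253]), 'tvec': array([-78.66442994, 529.00110879, 981.05806397])}
0.1 [ 236.18636955 -577.98419021  194.08604444] [[ 3.78160039e-01 -9.25740108e-01 -4.86184862e-04]
 [-9.25738459e-01 -3.78160290e-01  1.76097065e-03]
 [-1.81405697e-03 -2.15848705e-04 -9.99998331e-01]] [ 0.40752749  0.22697617 -0.55438203]
```

View pics/side0.png

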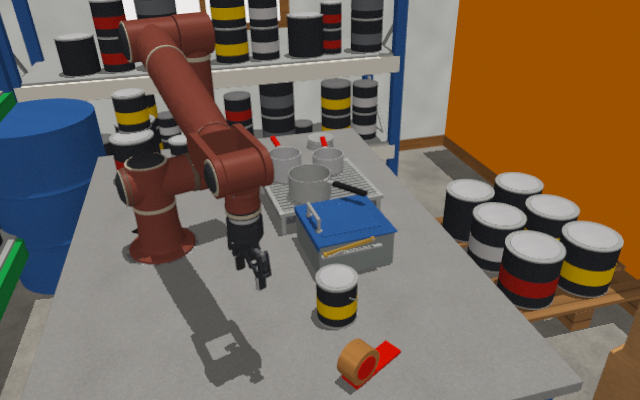

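View pics/top0.png

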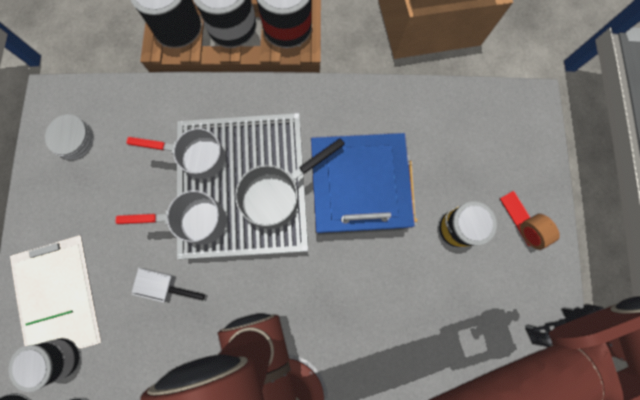

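The top view shows the black-handled pan at about (267,197), with its handle running to (342,144) over the blue lid. The lid bar is at about (366,217). Next I'll zoom in.

```bash
cat > h.py <<'E'
import numpy as np, cv2
from station import telemetry, read_camera
def cam(n):
    c=read_camera(n); return c
def prm(c):
    K=np.array([[c["fx"],0,c["cx"]],[0,c["fy"],c["cy"]],[0,0,1]]); d=np.array([c["k1"],0,0,0]); return K,d
def proj(c,P):
    K,d=prm(c); return cv2.projectPoints(np.float64(P).reshape(-1,1,3),c["rvec"],c["tvec"],K,d)[0].reshape(-1,2)
def unproj(c,uv,z):
    K,d=prm(c); p=cv2.undistortPoints(np.float64(uv).reshape(-1,1,2),K,d).reshape(-1,2)
    R=cv2.Rodrigues(c["rvec"])[0]; o=-R.T@c["tvec"]
    r=np.c_[p,np.ones(len(p))]@R
    z=np.broadcast_to(z,len(p)); return o+r*((z-o[2])/r[:,2])[:,None]
def crop(c,x0,y0,x1,y1,s,f,grid=20):
    im=cv2.resize(c["color"][y0:y1,x0:x1,::-1],None,fx=s,fy=s,interpolation=cv2.INTER_CUBIC)
    for x in range((x0//grid+1)*grid,x1,grid): cv2.putText(im,str(x),((x-x0)*s,8),0,.3,(0,255,0));cv2.line(im,((x-x0)*s,10),((x-x0)*s,16),(0,255,0))
    for y in range((y0//grid+1)*grid,y1,grid): cv2.putText(im,str(y),(0,(y-y0)*s),0,.3,(0,255,0))
    cv2.imwrite(f,im)
E
python3 - <<'E'
from h import *
c=cam("top"); crop(c,165,100,425,270,3,"pics/t1.png")
c=cam("side"); crop(c,240,120,420,280,4,"pics/s1.png")
E
```

```text
(no output)
```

View pics/t1.png

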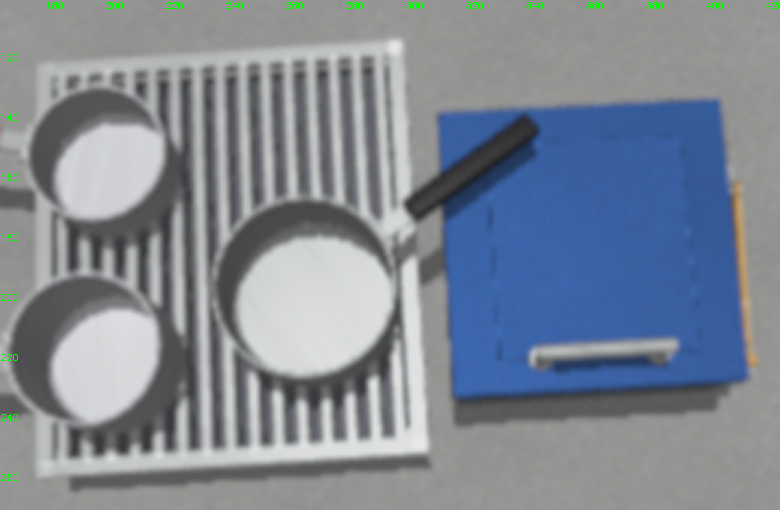

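View pics/s1.png

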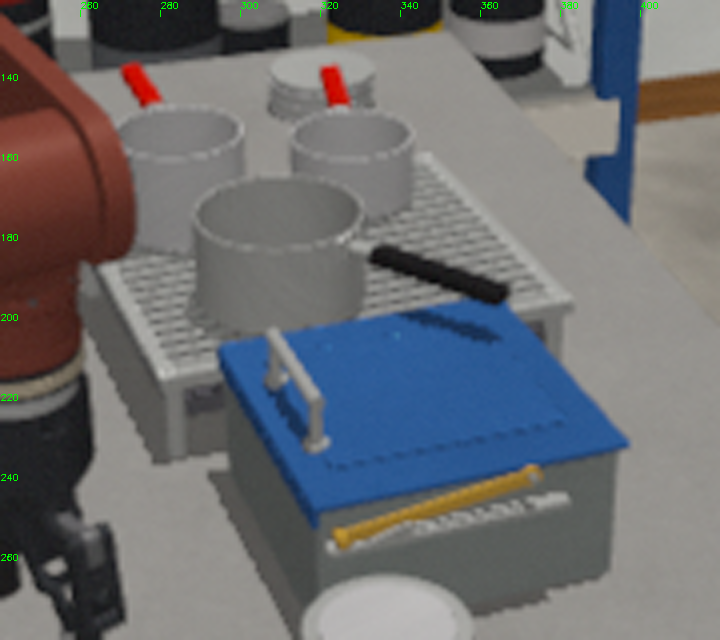

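```bash
python3 - <<'E'
from h import *
np.set_printoptions(precision=1,suppress=True)
c=cam("top")
def u(l,z): 
    a=np.array(l,float)/3+[165,100]; return unproj(c,a,z)
rim=u([(307,197),(397,288),(307,380),(215,288)],175)
print("rim",rim,rim.mean(0))
g=u([(411,212),(532,124)],168);print("grip",g, np.degrees(np.arctan2(*(g[1]-g[0])[[1,0]])), np.linalg.norm(g[1]-g[0]))
l=u([(438,113),(720,99),(748,378),(455,397)],119);print("lid",l,l.mean(0))
print("bar",u([(530,353),(678,344)],163))
s=u([(38,65),(400,40),(430,452),(38,475)],85);print("stand",s,s.mean(0))
print("small/tall rims",u([(25,150),(168,150),(97,87),(97,220)],155),u([(6,350),(163,350),(85,273),(85,425)],185))
print("tin",unproj(c,[(470,223)],128))
E
```

```text
rim [[593.4  41.7 175. ]
 [518.3 -33.4 175. ]
 [443.   36.7 175. ]
 [516.6 113.5 175. ]] [517.8  39.6 175. ]
grip [[ 583.5  -43.5  168. ]
 [ 660.8 -143.3  168. ]] -52.279505279537396 126.2766454695402
lid [[ 687.3  -64.3  119. ]
 [ 704.2 -315.   119. ]
 [ 455.  -330.2  119. ]
 [ 436.4  -81.6  119. ]] [ 570.7 -197.8  119. ]
bar [[ 468.4 -141.4  163. ]
 [ 477.  -261.7  163. ]]
stand [[743.8 308.7  85. ]
 [770.8 -27.9  85. ]
 [391.8 -60.8  85. ]
 [367.2 279.2  85. ]] [568.4 124.8  85. ]
small/tall rims [[638.3 286.2 155. ]
 [639.1 163.6 155. ]
 [695.2 228.4 155. ]
 [577.5 219.9 155. ]] [[462.6 276.2 185. ]
 [464.3 150.3 185. ]
 [525.8 216.9 185. ]
 [404.2 208.7 185. ]]
tin [[ 462.8 -471.3  128. ]]
```

Call:
jog_arm --pt "0 0 0 0 0 45 60" --pt "0 0 0 0 0 45 60" --pt "0 0 0.154 32 41 0 60" --pt "0 0 0.154 32 41 0 60" --pt "0 0 0.154 32 41 0 60" --pt "0 0 0.154 32 41 0 60" --pt "0 0 0.154 32 41 0 60" --pt "0 0 0.154 32 41 0 60"

```text
time_s: 1.25
tcp_pos: [429.1, -331.1, 285.2]
ee_rot: [[0.968, -0.251, 0.0], [-0.251, -0.968, -0.0], [0.0, 0.0, -1.0]]
force: [0.9, -0.3, -0.1]
opening: 0.77
```

Call:
jog_arm --pt "0 0 0.154 32 41 0 60" --pt "0 0 0.154 32 41 0 60" --pt "0 0 0.154 32 41 0 60" --pt "0 0 0.154 31 41 0 60" --pt "0 0 0.154 30 41 0 60" --pt "0 0 0.154 30 41 0 60" --pt "0 0 0 0 0 0 60" --pt "0 0 0 0 0 0 60"

```text
time_s: 2.25
tcp_pos: [615.1, -86.7, 284.9]
ee_rot: [[0.787, 0.617, -0.001], [0.617, -0.787, -0.0], [-0.001, -0.0, -1.0]]
force: [0.3, -0.3, 0.5]
opening: 0.763
```

```bash
python3 - <<'E'
from h import *
c=cam("top"); crop(c,165,100,425,270,3,"pics/t2.png")
c=cam("side"); crop(c,240,80,420,240,4,"pics/s2.png")
s=telemetry.read_state(); print(s["tcp_pos"],s["ee_rot"],s["force"],s["opening"])
E
```

```text
[614.84811438 -87.53459047 285.2251677 ] [[ 7.88010064e-01  6.15662334e-01 -1.72365069e-04]
 [ 6.15662283e-01 -7.88010076e-01 -2.73392175e-04]
 [-3.04142675e-04  1.09317114e-04 -9.99999948e-01]] [-0.40671791  0.24407685 -0.45537092] 0.7687770759685849
```

View pics/t2.png

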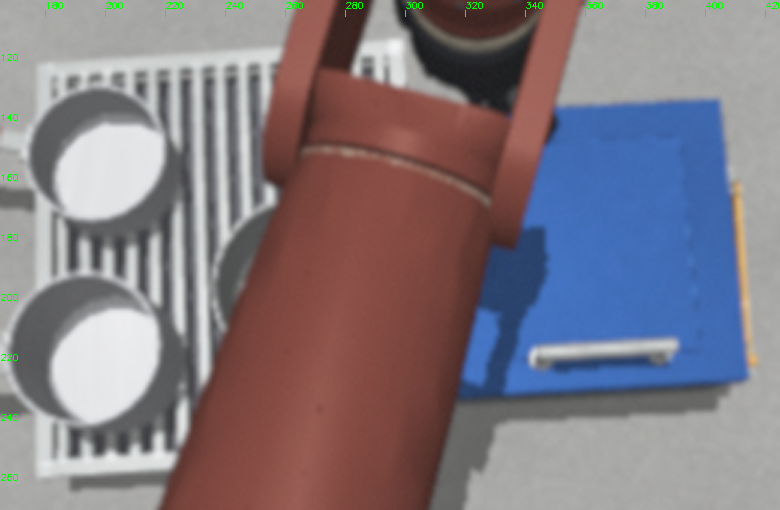

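View pics/s2.png

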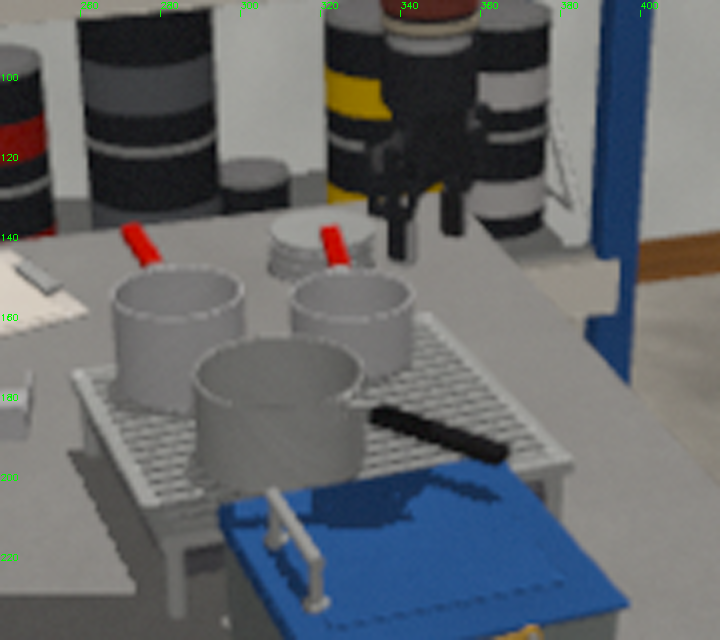

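```bash
python3 - <<'E'
from h import *
np.set_printoptions(precision=1,suppress=True)
for n in("side","top"):
  c=cam(n)
  for a in (-54,-52,-50):
    t=np.radians(a); P=[[518+r*np.cos(t),39.6+r*np.sin(t),z] for r in(103,160,235) for z in (165,)]
    print(n,a,proj(c,P).tolist())
  print(proj(c,[[518,39.6,85],[443,39.6,175],[593,39.6,175],[518,114.6,175],[518,-35,175]]).tolist())
E
```

```text
side -54 [[331.5410087463806, 183.07417769231415], [345.1700069562816, 187.82005075105172], [363.9416048161476, 194.356091890208]]
side -52 [[332.18104542543784, 182.67778658570347], [346.151255258465, 187.18170422485113], [365.3537789342215, 193.371882497338]]
side -50 [[332.78903614953634, 182.2728544144013], [347.07933807033777, 186.53070124093279], [366.68109272112264, 192.37048085956664]]
[[308.9023648912964, 195.09004421515024], [286.9491437726528, 175.2105330740092], [328.87843458499333, 169.56808203015635], [303.165204430055, 163.62493605919428], [313.4046624284011, 181.722474060164]]
top -54 [[302.10998632335134, 172.93524518594023], [320.85288445087593, 160.10666180427233], [345.1003356290317, 143.5341585053922]]
top -52 [[301.2548360274343, 171.80078605782165], [319.51696330343134, 158.36892190671057], [343.12587307969704, 141.02958619472142]]
top -50 [[300.36024191551917, 170.6974959772175], [318.12149334419775, 156.68003196451042], [341.0672723267715, 138.5974632600731]]
[[271.1436022834564, 202.38375970912148], [266.1047260257909, 226.66949132059673], [268.1755439436393, 165.82860969801328], [236.23861358912598, 195.44530427840064], [297.97726866703255, 196.13192971566247]]
```

Call:
jog_arm --pt "0 0 0 1 0 -40 60" --pt "0 0 0 0 0 -40 60" --pt "0 0 0 0 0 -30 60" --pt "0 0 0 0 0 -20 60" --pt "0 0 0 0 0 -12 60" --pt "0 0 0 0 0 0 60" --pt "0 0 0 0 0 0 60"

```text
time_s: 3.32
tcp_pos: [617.3, -86.8, 144.8]
ee_rot: [[0.787, 0.617, 0.002], [0.617, -0.787, -0.001], [0.002, 0.002, -1.0]]
force: [-0.1, 0.6, -0.5]
opening: 0.764
```

```bash
python3 - <<'E'
from h import *
c=cam("side"); crop(c,260,100,420,240,5,"pics/s3.png")
s=telemetry.read_state(); print(s["tcp_pos"],s["force"],s["opening"])
E
```

```text
[617.31888989 -86.83101226 144.91801481] [-0.4611843   0.33110255 -0.5620433 ] 0.7650145666376353
```

View pics/s3.png

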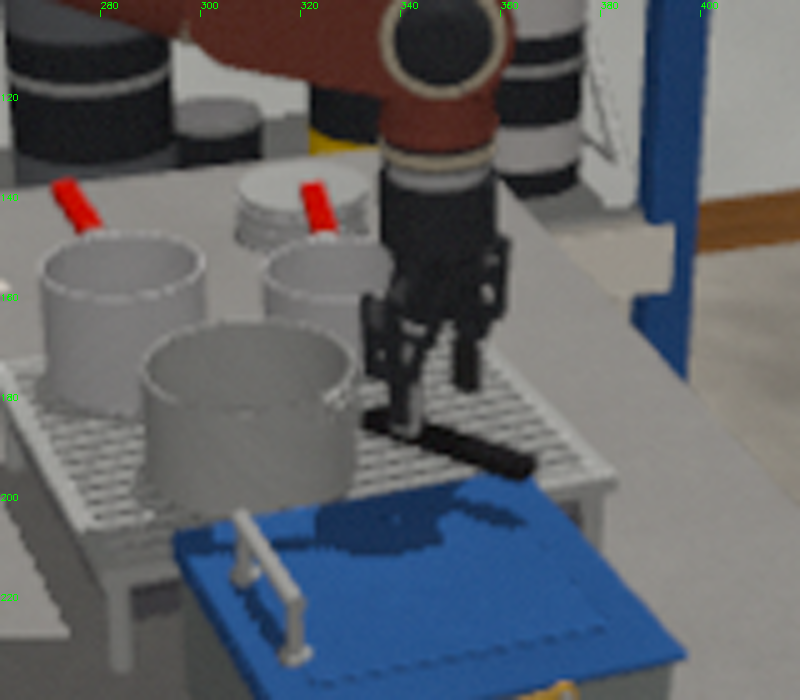

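```bash
python3 - <<'E'
from h import *
c=cam("side")
for s in(-1,1):
  for z in(145,150,155): print(s,z,proj(c,[[617+s*38*.787,-87+s*38*.617,z]]))
E
```

```text
-1 145 [[339.75947141 197.07389246]]
-1 150 [[339.75874362 195.73568544]]
-1 155 [[339.75801722 194.3934777 ]]
1 145 [[352.64590584 188.16479657]]
1 150 [[352.66386515 186.85579943]]
1 155 [[352.68188197 185.54300792]]
```

```bash
python3 - <<'E'
from h import *
c=cam("side")
for s in(-1,1):
  for z in(285,293,300,310): print(s,z,proj(c,[[615+s*33*.787,-87+s*33*.617,z]]))
print(proj(c,[[236,-578,194],[236,-578,210]]))
E
```

```text
-1 285 [[340.04254127 157.56387103]]
-1 293 [[340.04221602 155.23277416]]
-1 300 [[340.04193913 153.18347157]]
-1 310 [[340.04155625 150.24023809]]
1 285 [[351.72657171 150.60591952]]
1 293 [[351.75465959 148.32440442]]
1 300 [[351.77936193 146.3189501 ]]
1 310 [[351.81485584 143.43911808]]
[[251.86642826 295.176555  ]
 [251.25780194 289.64280299]]
```

Call:
jog_arm --pt "0 0 0 0 0 40 255" --pt "0 0 0 0 0 20 255" --pt "0 0 0 0 0 0 255" --pt "0 0 0 0 0 0 255" --pt "0 0 0 0 0 0 255" --pt "0 0 0 0 0 0 255" --pt "0 0 0 0 0 0 255" --pt "0 0 0 0 0 0 255"

```text
time_s: 4.47
tcp_pos: [616.3, -86.6, 203.0]
ee_rot: [[0.787, 0.617, -0.0], [0.617, -0.787, 0.0], [-0.0, -0.0, -1.0]]
force: [0.0, -0.0, 0.1]
opening: -0.002
```

```bash
python3 - <<'E'
from h import *
c=cam("side"); 
s=telemetry.read_state(); print(s["tcp_pos"],s["force"],s["opening"],s["qpos"])
p=s["tcp_pos"];q=proj(c,[p,p+[0,0,19],p+[0,0,73]]);print(q)
for a in q: cv2.circle(c["color"],tuple(int(round(v)) for v in a),1,(255,0,0),-1)
crop(c,260,100,420,240,5,"pics/s4.png")
E
```

```text
[616.34238166 -86.5668995  203.14809121] [ 0.31626847  0.74755787 -0.26833142] 0.0017048139021530878 [-2.59049326e-01  4.20965763e-02  1.61059965e+00  1.53158278e-05
  1.48895564e+00 -9.24049183e-01]
[[346.17902644 176.88256056]
 [346.21313864 171.65558926]
 [346.31265354 156.46804683]]
```

View pics/s4.png

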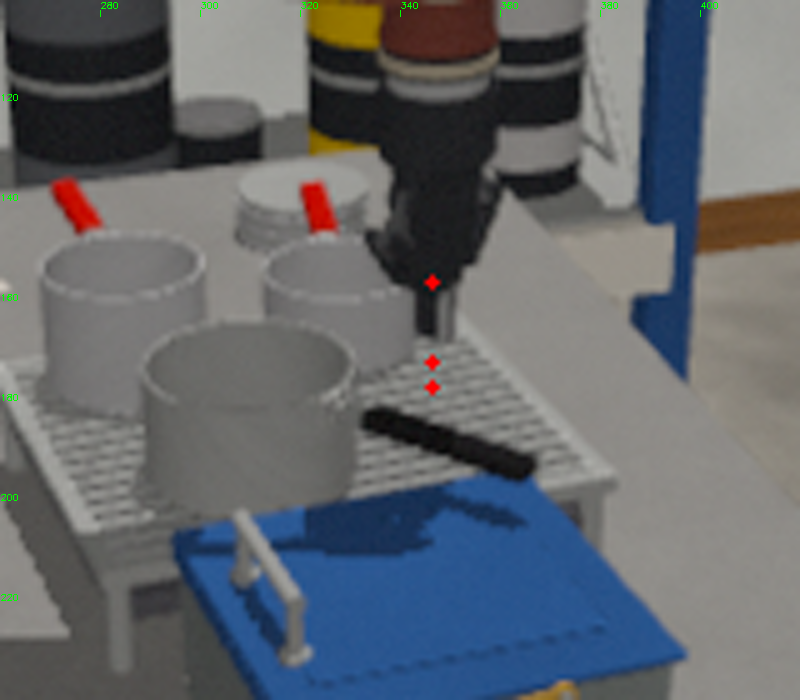

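```bash
python3 - <<'E'
from h import *
c=cam("top")
x=np.array([.378,-.926,0])
for z in (194,210,235):
  P=[np.array([236.2,-578,z])+s*x for s in(-50,0,50)]
  print(z,proj(c,P).round(1).tolist())
im=cv2.imread("pics/top0.png"); cv2.imwrite("pics/t0z.png",cv2.resize(im[280:400,460:640],None,fx=4,fy=4,interpolation=2))
im=cv2.imread("pics/side0.png"); cv2.imwrite("pics/s0z.png",cv2.resize(im[180:320,190:330],None,fx=4,fy=4,interpolation=2))
c=cam("side")
P=[np.array([236.2,-578,z])+s*x for s in(-50,0,50) for z in(194,207)]
print(proj(c,P).round(1).tolist())
E
```

```text
194 [[513.5, 326.5], [532.3, 317.7], [550.8, 309.1]]
210 [[517.2, 327.5], [536.4, 318.6], [555.1, 309.7]]
235 [[523.3, 329.2], [542.9, 320.0], [562.2, 310.8]]
[[241.1, 284.2], [240.6, 279.8], [252.0, 295.2], [251.5, 290.7], [263.5, 306.9], [263.0, 302.3]]
```

View pics/t0z.png

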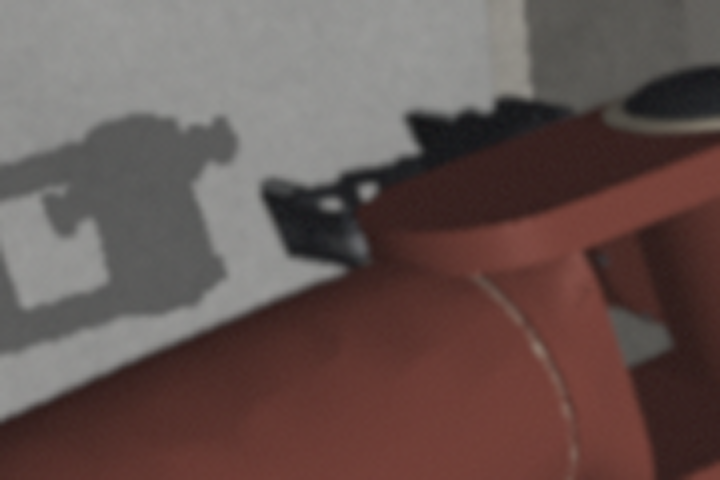

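View pics/s0z.png

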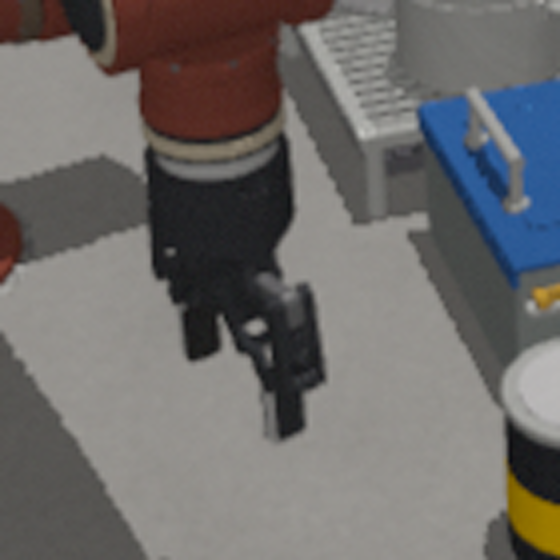

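Both cameras show the fingertips about 30 mm higher than the reported TCP. Going down to a reported z of about 121 clears the lid whichever is right. I'll descend carefully and watch the force.

Call:
jog_arm --pt "0 0 0 0 0 0 60" --pt "0 0 0 0 0 0 60" --pt "0 0 0 0 0 -20 60" --pt "0 0 0 0 0 -20 60" --pt "0 0 0 0 0 -18 60" --pt "0 0 0 0 0 -8 60" --pt "0 0 0 0 0 -8 60" --pt "0 0 0 0 0 -6 60"

```text
time_s: 5.62
tcp_pos: [616.6, -86.6, 123.1]
ee_rot: [[0.787, 0.617, 0.001], [0.617, -0.787, -0.0], [0.0, 0.0, -1.0]]
force: [0.7, -0.6, -0.5]
opening: 0.766
```

```bash
python3 - <<'E'
from h import *
c=cam("side"); 
s=telemetry.read_state(); print(s["tcp_pos"],s["force"],s["opening"])
p=s["tcp_pos"]
crop(c,260,100,420,240,5,"pics/s5.png")
E
```

```text
[616.13641524 -86.49856882 122.30122539] [-0.55733233 -0.2266643  -1.09081558] 0.7663203476989314
```

View pics/s5.png

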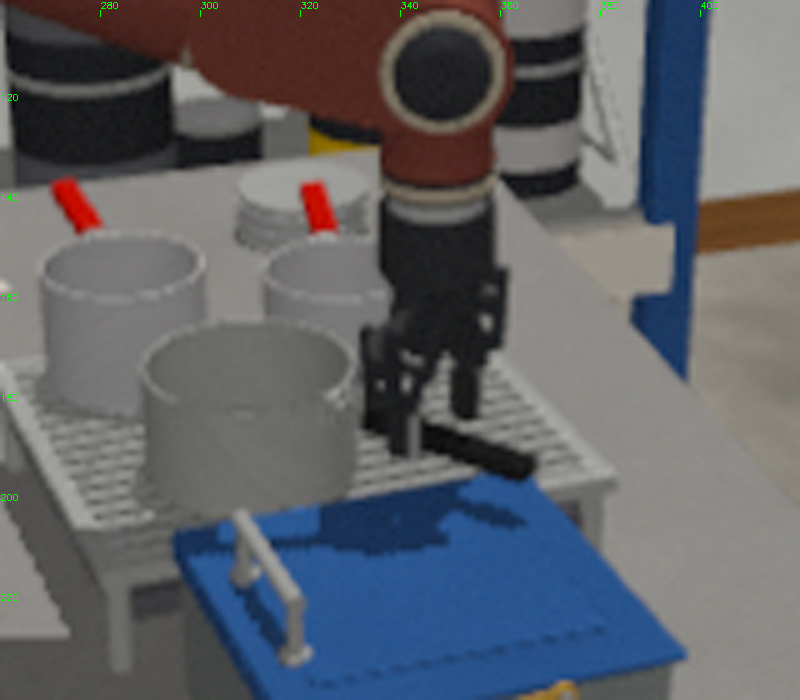

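Call:
jog_arm --pt "0 0 0 0 0 0 255" --pt "0 0 0 0 0 0 255" --pt "0 0 0 0 0 0 255" --pt "0 0 0 0 0 0 255" --pt "0 0 0 0 0 0 255"

```text
time_s: 6.3
tcp_pos: [617.2, -86.5, 124.1]
ee_rot: [[0.787, 0.617, 0.002], [0.617, -0.787, -0.0], [0.002, 0.001, -1.0]]
force: [2.2, 1.0, 2.4]
opening: 0.245
```

```bash
python3 - <<'E'
from h import *
c=cam("side"); 
s=telemetry.read_state(); print(s["tcp_pos"],s["force"],s["opening"],s["ft_torque"])
crop(c,260,100,420,240,5,"pics/s6.png")
E
```

```text
[617.1762226  -86.57697967 124.10252116] [2.17303812 0.91170817 1.94051662] 0.23604916290679825 [ 0.24861939 -0.4159803  -0.18056232]
```

View pics/s6.png

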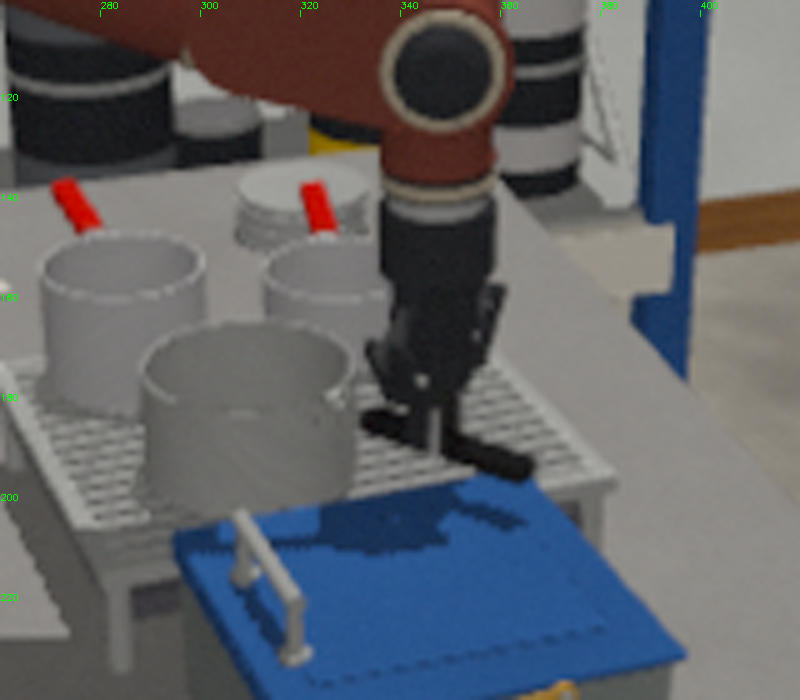

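Handle gripped (opening of about 21 mm). Next, the arc numbers.

```bash
python3 - <<'E'
import numpy as np
c=np.array([518,39.6]); p0=np.array([617.2,-86.6]); d=p0-c; r=np.hypot(*d); a0=np.arctan2(d[1],d[0]); a=np.linspace(a0,np.radians(4.6),17)
print(r,np.degrees(a0),a[1]-a[0])
P=c+r*np.c_[np.cos(a),np.sin(a)]
Q=np.round(P-P[0],0); print(np.diff(Q,axis=0).tolist(),P[8],P[-1])
E
```

```text
160.52127584840585 -51.83074490766144 0.061556393624482175
[[8.0, 6.0], [7.0, 7.0], [6.0, 7.0], [7.0, 8.0], [6.0, 8.0], [5.0, 8.0], [5.0, 9.0], [4.0, 9.0], [4.0, 9.0], [3.0, 9.0], [2.0, 10.0], [2.0, 10.0], [1.0, 9.0], [1.0, 10.0], [0.0, 10.0], [0.0, 10.0]] [665.07846702 -24.70400095] [678.00421731  52.47363365]
```

Call:
jog_arm --pt "0 0 0.0615 8 6 0 255" --pt "0 0 0.0615 7 7 0 255" --pt "0 0 0.0615 6 7 0 255" --pt "0 0 0.0615 7 8 0 255" --pt "0 0 0.0615 6 8 0 255" --pt "0 0 0.0615 5 8 0 255" --pt "0 0 0.0615 5 9 0 255" --pt "0 0 0.0615 4 9 0 255"

```text
time_s: 7.35
tcp_pos: [665.4, -26.2, 124.2]
ee_rot: [[0.4, 0.916, 0.002], [0.916, -0.4, -0.003], [-0.002, 0.003, -1.0]]
force: [1.8, -3.7, 3.3]
opening: 0.241
```

```bash
python3 - <<'E'
from h import *
c=cam("side"); 
s=telemetry.read_state(); print(s["tcp_pos"],s["force"],s["opening"],s["ft_torque"])
crop(c,260,100,420,240,5,"pics/s7.png")
E
```

```text
[665.66015982 -24.97823426 124.22703218] [ 0.8937315  -3.10685704  3.11446324] 0.23739054820575503 [-0.52697752 -0.17235555  0.23920319]
```

View pics/s7.png

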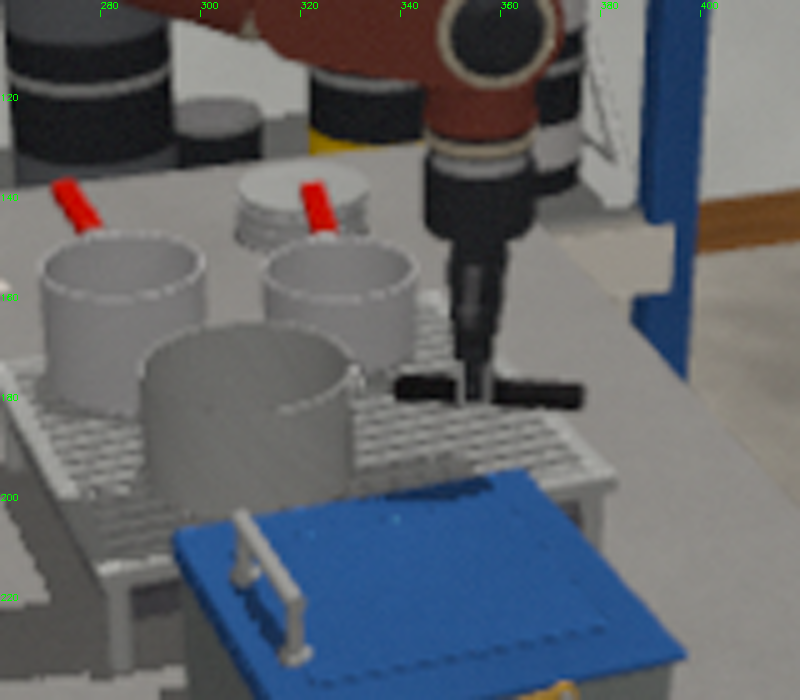

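The handle is turning with the pan still in place. I'll continue the swing.

Call:
jog_arm --pt "0 0 0.0615 4 9 0 255" --pt "0 0 0.0615 3 9 0 255" --pt "0 0 0.0615 2 10 0 255" --pt "0 0 0.0615 2 10 0 255" --pt "0 0 0.0615 1 9 0 255" --pt "0 0 0.0615 1 10 0 255" --pt "0 0 0.0615 0 10 0 255" --pt "0 0 0.0615 0 10 0 255"

```text
time_s: 8.4
tcp_pos: [678.5, 51.4, 124.2]
ee_rot: [[-0.079, 0.997, 0.003], [0.997, 0.079, -0.002], [-0.002, 0.003, -1.0]]
force: [4.5, -2.2, 3.6]
opening: 0.236
```

Call:
jog_arm --pt "0 0 0 0 0 0 255" --pt "0 0 0 0 0 0 255" --pt "0 0 0 0 0 0 120" --pt "0 0 0 0 0 0 100" --pt "0 0 0 0 0 0 100" --pt "0 0 0 0 0 0 100" --pt "0 0 0 0 0 20 100" --pt "0 0 0 0 0 40 100"

```text
time_s: 9.4
tcp_pos: [676.1, 52.5, 182.6]
ee_rot: [[-0.078, 0.997, -0.004], [0.997, 0.078, 0.0], [0.0, -0.004, -1.0]]
force: [-0.1, -0.7, -0.6]
opening: 0.612
```

```bash
python3 - <<'E'
from h import *
c=cam("side"); 
s=telemetry.read_state(); print(s["tcp_pos"],s["force"],s["opening"],s["ft_torque"])
crop(c,260,100,420,240,5,"pics/s8.png")
E
```

```text
[680.27994604  52.4426391  192.07468504] [1.75520554 0.88704735 5.72835175] 0.6083870420462655 [ 0.02124921 -0.04597615 -0.01707019]
```

View pics/s8.png

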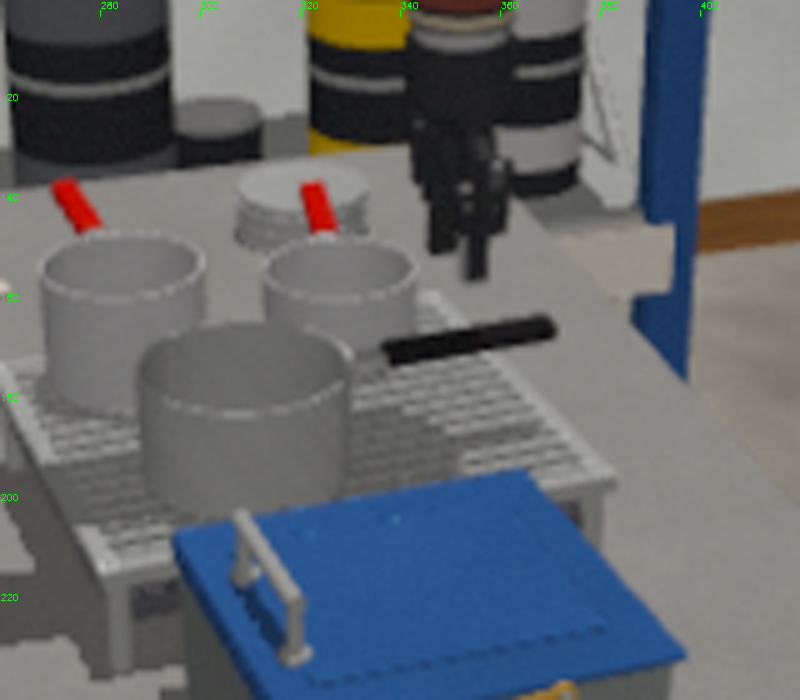

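Call:
jog_arm --pt "0 0 0 0 0 50 100" --pt "0 0 -0.158 -20 -25 10 100" --pt "0 0 -0.158 -21 -25 0 100" --pt "0 0 -0.158 -20 -25 0 100" --pt "0 0 -0.158 -21 -25 0 100" --pt "0 0 -0.158 -20 -26 0 100" --pt "0 0 -0.158 -21 -26 0 100" --pt "0 0 -0.158 -20 -25 0 100"

```text
time_s: 10.45
tcp_pos: [534.1, -125.5, 245.1]
ee_rot: [[0.859, 0.512, 0.003], [0.512, -0.859, -0.001], [0.002, 0.002, -1.0]]
force: [-0.2, 0.2, 1.0]
opening: 0.608
```

Call:
jog_arm --pt "0 0 -0.158 -21 -26 0 100" --pt "0 0 -0.158 -20 -25 0 100" --pt "0 0 -0.158 -21 -26 0 100" --pt "0 0 0 0 0 -30 100" --pt "0 0 0 0 0 -30 100" --pt "0 0 0 0 0 0 100" --pt "0 0 0 0 0 0 100"

```text
time_s: 11.32
tcp_pos: [473.2, -202.0, 185.3]
ee_rot: [[0.998, 0.069, 0.002], [0.069, -0.998, -0.001], [0.002, 0.002, -1.0]]
force: [-0.1, -0.2, -0.1]
opening: 0.608
```

```bash
python3 - <<'E'
from h import *
c=cam("side"); 
s=telemetry.read_state(); print(s["tcp_pos"],s["ee_rot"],s["force"],s["opening"])
crop(c,240,120,420,280,4,"pics/s9.png")
c=cam("top");crop(c,165,100,425,270,3,"pics/t9.png")
E
```

```text
[ 473.4446852  -202.07763906  185.65724551] [[ 0.99759817  0.06919951  0.00305276]
 [ 0.06920536 -0.99760071 -0.00185356]
 [ 0.00291717  0.00206038 -0.99999362]] [-0.46565663 -0.11077953 -0.63785851] 0.6098000907928779
```

View pics/s9.png

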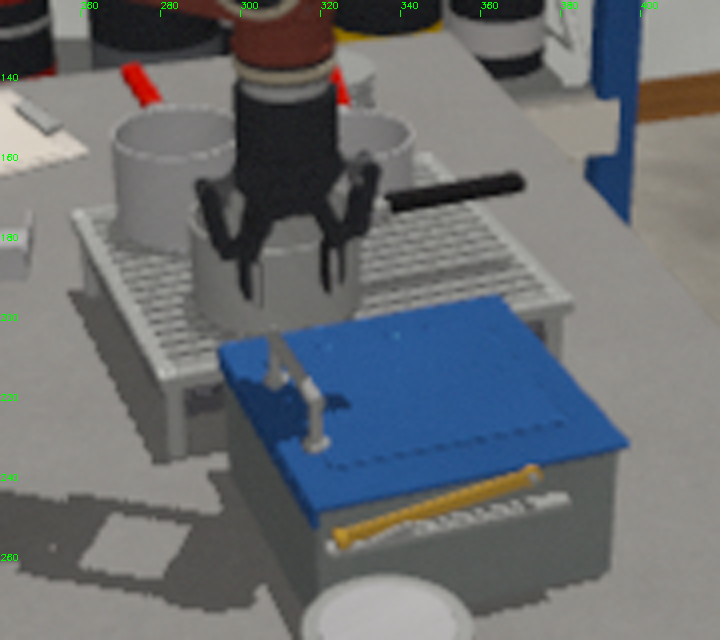

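View pics/t9.png

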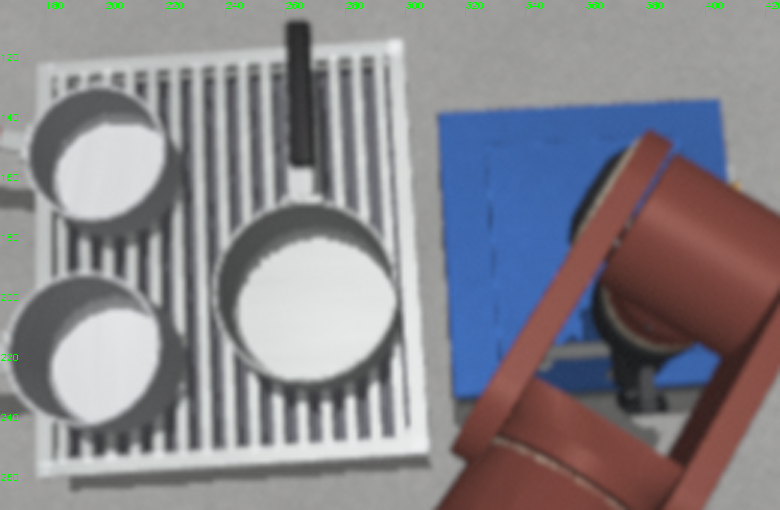

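The pan has stayed in place and its handle points to the back of the stand. Now descending to the lid bar.

Call:
jog_arm --pt "0 0 0 0 0 -25 100" --pt "0 0 0 0 0 -20 100" --pt "0 0 0 0 0 -14 100" --pt "0 0 0 0 0 0 100" --pt "0 0 0 0 0 0 100"

```text
time_s: 12.05
tcp_pos: [472.8, -201.8, 124.9]
ee_rot: [[0.998, 0.069, 0.001], [0.069, -0.998, -0.001], [0.001, 0.001, -1.0]]
force: [-0.3, -0.2, 0.3]
opening: 0.608
```

```bash
python3 - <<'E'
from h import *
c=cam("side"); 
s=telemetry.read_state(); print(s["tcp_pos"],s["force"],s["opening"])
crop(c,260,150,380,250,6,"pics/s10.png")
E
```

```text
[ 472.95535367 -201.93971504  125.20396192] [ 0.30870008 -0.4171709   0.41623025] 0.6038271100181716
```

View pics/s10.png

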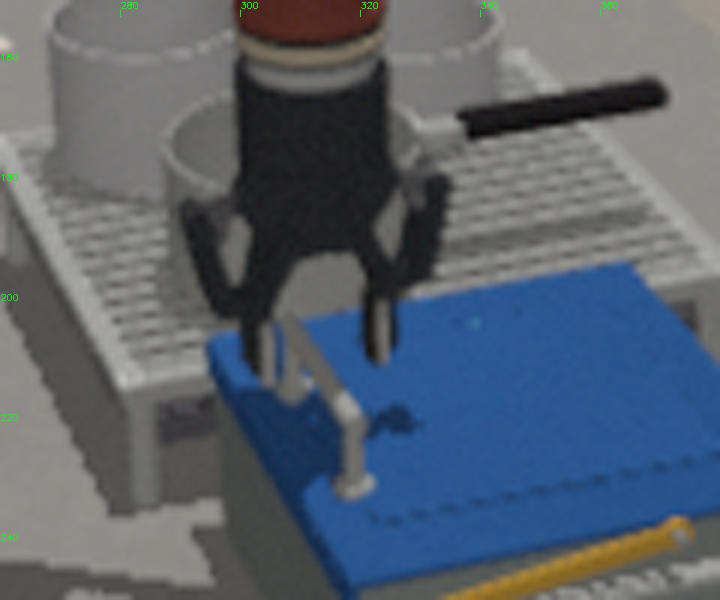

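Call:
jog_arm --pt "0 0 0 0 0 -5 100" --pt "0 0 0 0 0 -3 100" --pt "0 0 0 0 0 0 100"

```text
time_s: 12.48
tcp_pos: [472.1, -201.4, 115.8]
ee_rot: [[0.998, 0.069, -0.001], [0.069, -0.998, 0.0], [-0.001, -0.0, -1.0]]
force: [-0.1, -0.1, -0.1]
opening: 0.608
```

Call:
jog_arm --pt "0 0 0 0 0 -3 100" --pt "0 0 0 0 0 -3 100" --pt "0 0 0 0 0 0 100"

```text
time_s: 12.85
tcp_pos: [472.1, -201.4, 109.8]
ee_rot: [[0.998, 0.069, -0.001], [0.069, -0.998, 0.0], [-0.001, -0.0, -1.0]]
force: [0.0, -0.1, 0.1]
opening: 0.605
```

Call:
jog_arm --pt "0 0 0 0 0 0 255" --pt "0 0 0 0 0 0 255" --pt "0 0 0 0 0 0 255" --pt "0 0 0 0 0 0 255" --pt "0 0 0 0 0 0 255"

```text
time_s: 13.48
tcp_pos: [472.6, -201.6, 110.5]
ee_rot: [[0.998, 0.069, 0.001], [0.069, -0.998, -0.0], [0.001, 0.0, -1.0]]
force: [0.7, 1.0, 1.2]
opening: 0.115
```

```bash
python3 - <<'E'
from h import *
c=cam("side"); 
s=telemetry.read_state(); print(s["tcp_pos"],s["force"],s["opening"])
crop(c,260,150,380,250,6,"pics/s11.png")
E
```

```text
[ 472.63372331 -201.65242096  110.50088626] [0.76747777 0.56110555 1.92627087] 0.11293052075591146
```

View pics/s11.png

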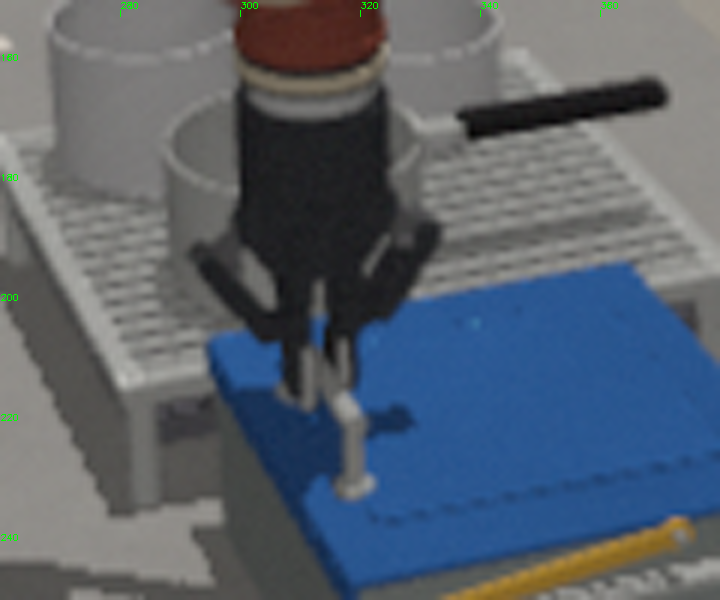

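```bash
python3 - <<'E'
import numpy as np
f=np.arctan2(48,220);r=np.hypot(48,220)
def P(t):
    t=np.asarray(t); return np.c_[(220-r*np.cos(f+t))*.9977,(220-r*np.cos(f+t))*.068,r*np.sin(f+t)-48]
t=np.linspace(0,1.12,21); Q=np.round(P(t)); print(np.diff(Q,axis=0).astype(int).tolist(),P(t)[-1])
t=np.linspace(1.12,.93,8); Q=np.round(P(t)); print(np.diff(Q,axis=0).astype(int).tolist())
E
```

```text
[[3, 0, 12], [4, 0, 12], [4, 1, 12], [5, 0, 12], [6, 0, 11], [6, 1, 11], [7, 0, 10], [7, 1, 11], [8, 0, 9], [9, 1, 10], [9, 1, 8], [10, 0, 9], [10, 1, 7], [10, 1, 7], [11, 0, 7], [11, 1, 6], [11, 1, 5], [12, 1, 5], [12, 1, 4], [12, 0, 3]] [166.96976727  11.38011845 170.9348547 ]
[[-6, 0, -2], [-6, 0, -1], [-6, -1, -2], [-5, 0, -2], [-6, -1, -2], [-6, 0, -2], [-5, 0, -3]]
```

Call:
jog_arm --pt "0 0 0 3 0 12 255" --pt "0 0 0 4 0 12 255" --pt "0 0 0 4 1 12 255" --pt "0 0 0 5 0 12 255" --pt "0 0 0 6 0 11 255" --pt "0 0 0 6 1 11 255" --pt "0 0 0 7 0 10 255"

```text
time_s: 14.4
tcp_pos: [506.2, -199.3, 191.2]
ee_rot: [[0.998, 0.069, -0.004], [0.069, -0.998, 0.001], [-0.004, -0.001, -1.0]]
force: [-7.5, 0.9, 0.4]
opening: 0.118
```

```bash
python3 - <<'E'
from h import *
c=cam("side"); 
s=telemetry.read_state(); print(s["tcp_pos"],s["force"],s["opening"],s["ft_torque"])
crop(c,260,120,400,250,5,"pics/s12.png")
E
```

```text
[ 507.53882638 -199.22089825  192.90773487] [-7.29951178  2.13786418  0.82239447] 0.11381474979288154 [0.27170932 1.5209866  0.01469596]
```

View pics/s12.png

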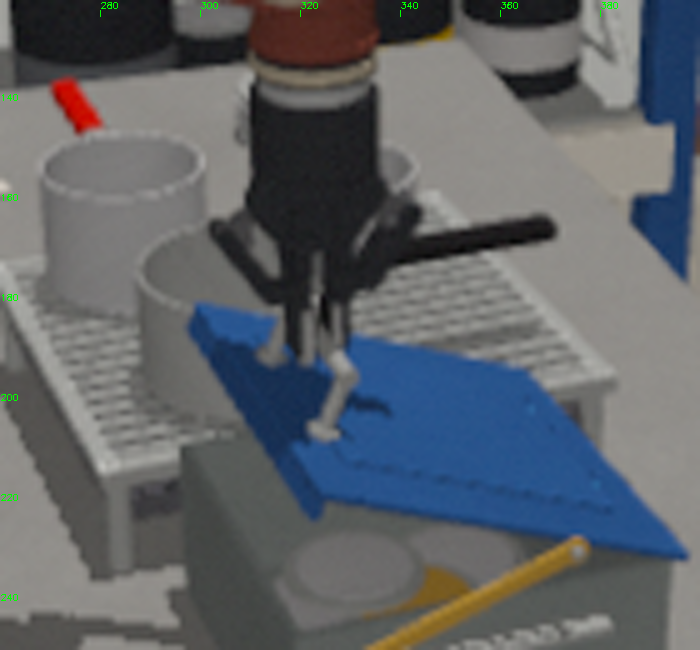

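The lid is rising with the bar held, so I'll continue.

Call:
jog_arm --pt "0 0 0 7 1 11 255" --pt "0 0 0 8 0 9 255" --pt "0 0 0 9 1 10 255" --pt "0 0 0 9 1 8 255" --pt "0 0 0 10 0 9 255" --pt "0 0 0 10 1 7 255" --pt "0 0 0 10 1 7 255"

```text
time_s: 15.32
tcp_pos: [569.7, -195.2, 255.3]
ee_rot: [[0.998, 0.068, -0.002], [0.068, -0.998, -0.002], [-0.002, 0.002, -1.0]]
force: [-10.0, -1.4, 6.1]
opening: 0.115
```

```bash
python3 - <<'E'
from h import *
c=cam("side"); 
s=telemetry.read_state(); print(s["tcp_pos"],s["force"],s["opening"],s["ft_torque"])
crop(c,260,100,400,250,4,"pics/s13.png")
E
```

```text
[ 571.3704877  -195.12845059  256.61287509] [-7.54709657 -0.62441559  7.43229815] 0.10815935665641069 [ 0.02888947  1.46122427 -0.0077986 ]
```

View pics/s13.png

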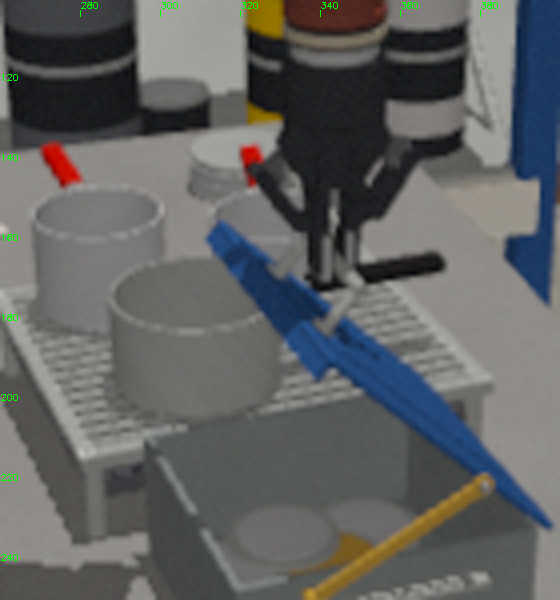

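Call:
jog_arm --pt "0 0 0 11 0 7 255" --pt "0 0 0 11 1 6 255" --pt "0 0 0 11 1 5 255" --pt "0 0 0 12 1 5 255" --pt "0 0 0 12 1 4 255" --pt "0 0 0 12 0 3 255" --pt "0 0 0 0 0 0 255" --pt "0 0 0 0 0 0 255"

```text
time_s: 16.38
tcp_pos: [640.6, -190.5, 286.7]
ee_rot: [[0.998, 0.069, 0.005], [0.069, -0.998, -0.001], [0.005, 0.002, -1.0]]
force: [-3.7, 1.6, 8.4]
opening: 0.116
```

```bash
python3 - <<'E'
from h import *
c=cam("side"); 
s=telemetry.read_state(); print(s["tcp_pos"],s["force"],s["opening"],s["ft_torque"])
crop(c,260,100,420,270,4,"pics/s14.png")
E
```

```text
[ 640.58039486 -190.42833616  286.64829043] [-3.86374245  1.05485959  8.45179033] 0.11195704354278571 [ 0.20099705  0.9946178  -0.03732736]
```

View pics/s14.png

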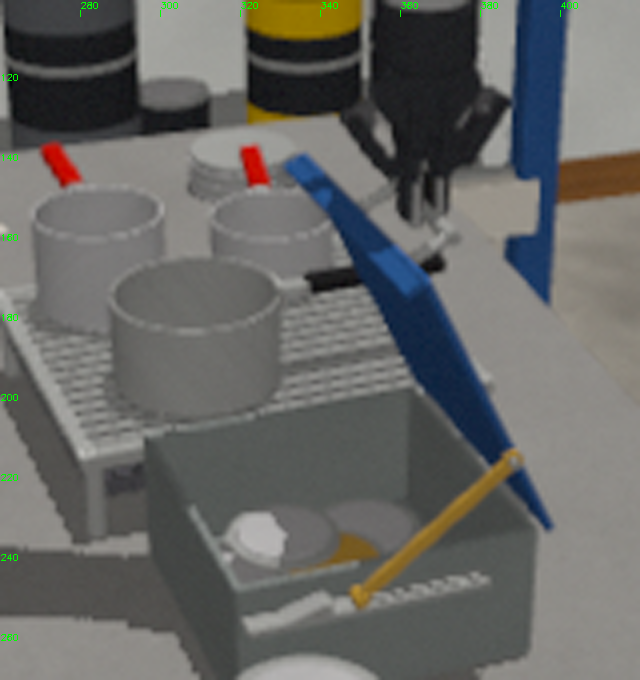

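The stay foot looks to be past the tooth, so I'll lower along the arc.

Call:
jog_arm --pt "0 0 0 -6 0 -2 255" --pt "0 0 0 -6 0 -1 255" --pt "0 0 0 -6 -1 -2 255" --pt "0 0 0 -5 0 -2 255" --pt "0 0 0 -6 -1 -2 255" --pt "0 0 0 -3 0 -2 255" --pt "0 0 0 0 0 0 255"

```text
time_s: 17.3
tcp_pos: [609.5, -192.6, 276.7]
ee_rot: [[0.998, 0.069, 0.009], [0.069, -0.998, -0.002], [0.009, 0.003, -1.0]]
force: [-3.7, 1.6, 9.3]
opening: 0.111
```

```bash
python3 - <<'E'
from h import *
c=cam("side"); 
s=telemetry.read_state(); print(s["tcp_pos"],s["force"],s["opening"],s["ft_torque"])
crop(c,260,100,420,270,4,"pics/s15.png")
E
```

```text
[ 609.60652236 -192.57860092  276.72519091] [-3.25332502  1.73863047  9.38465133] 0.11001896170359164 [ 0.31852478  0.20679642 -0.02900823]
```

View pics/s15.png

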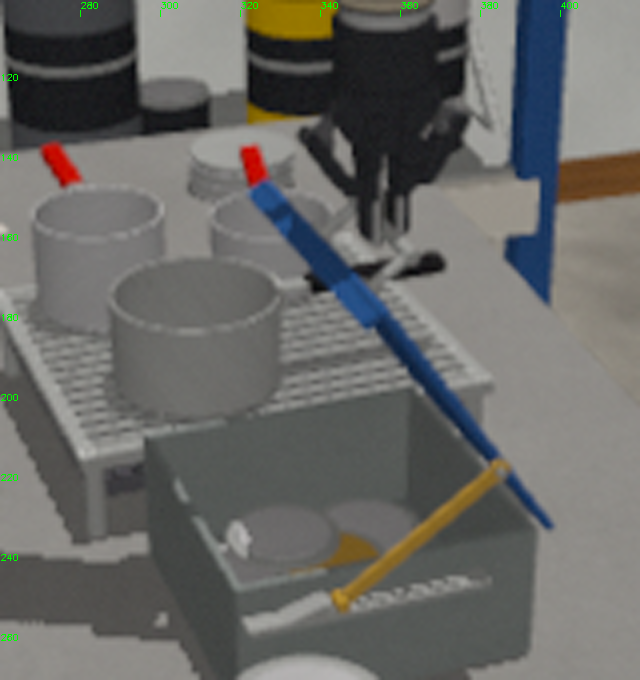

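Call:
jog_arm --pt "0 0 0 -3 0 -1 255" --pt "0 0 0 -3 0 -2 255" --pt "0 0 0 0 0 0 255"

```text
time_s: 17.73
tcp_pos: [603.4, -193.0, 273.7]
ee_rot: [[0.998, 0.069, 0.008], [0.069, -0.998, -0.003], [0.008, 0.003, -1.0]]
force: [-3.4, 0.2, 10.2]
opening: 0.111
```

Call:
jog_arm --pt "0 0 0 -3 0 -1 255" --pt "0 0 0 0 0 0 255"

```text
time_s: 17.98
tcp_pos: [602.8, -193.1, 273.4]
ee_rot: [[0.997, 0.069, 0.015], [0.07, -0.998, -0.004], [0.015, 0.005, -1.0]]
force: [3.5, 0.8, 9.0]
opening: 0.109
```

```bash
python3 - <<'E'
from h import *
c=cam("side"); 
s=telemetry.read_state(); print(s["tcp_pos"],s["force"],s["opening"],s["ft_torque"])
crop(c,260,100,420,270,4,"pics/s16.png")
E
```

```text
[ 602.82103403 -193.0798827   273.36606269] [5.38665888 0.40940129 9.059447  ] 0.11228499110639924 [ 0.04475652 -0.75369897 -0.02702383]
```

View pics/s16.png

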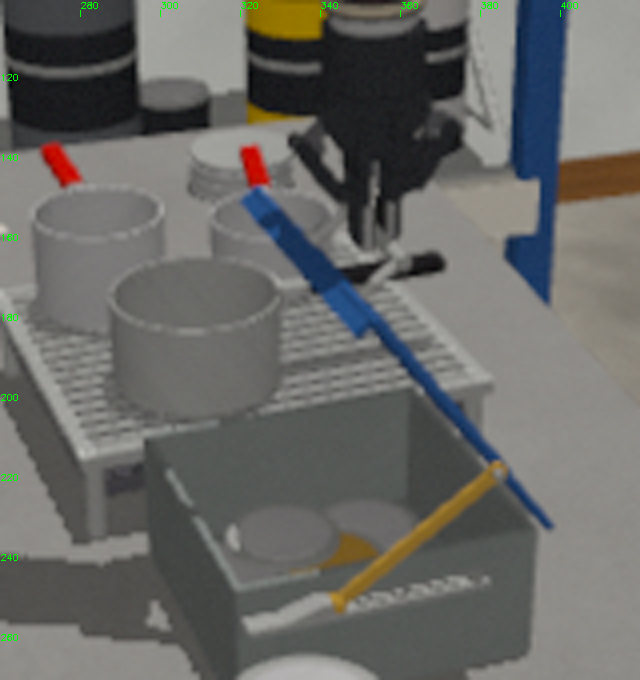

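The stay is taking the load: the force reversed and the motion stopped at about 0.95. Now a partial release, then straight up.

Call:
jog_arm --pt "0 0 0 0 0 0 170" --pt "0 0 0 0 0 0 170" --pt "0 0 0 0 0 0 170" --pt "0 0 0 0 0 0 170"

```text
time_s: 18.52
tcp_pos: [598.2, -192.5, 265.6]
ee_rot: [[0.998, 0.069, -0.001], [0.069, -0.998, 0.001], [-0.001, -0.001, -1.0]]
force: [0.1, 0.9, 0.4]
opening: 0.336
```

```bash
python3 - <<'E'
from h import *
c=cam("side"); 
s=telemetry.read_state(); print(s["tcp_pos"],s["force"],s["opening"],s["ft_torque"])
crop(c,260,100,420,270,4,"pics/s17.png")
E
```

```text
[ 598.16820346 -192.46688017  265.69959061] [ 0.3439866  -0.13814287  0.42197338] 0.3344576932011913 [-0.00830836 -0.00234123 -0.02614038]
```

View pics/s17.png

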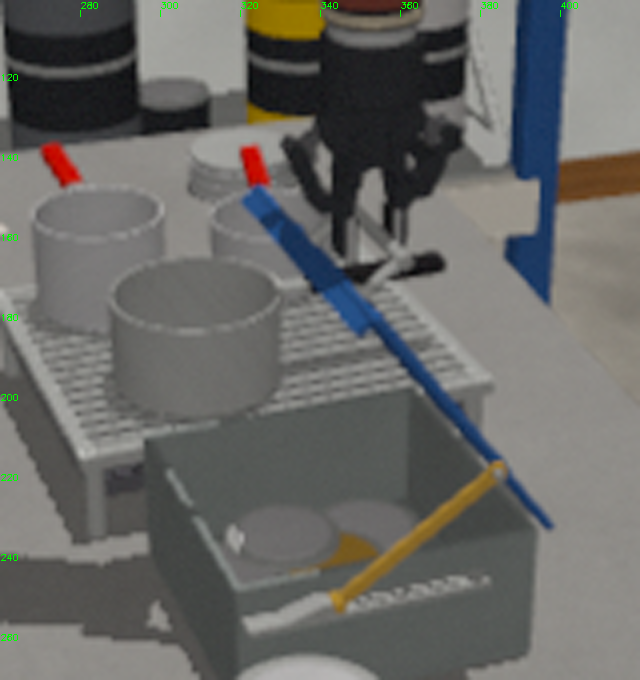

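Call:
jog_arm --pt "0 0 0 2 0 6 170" --pt "0 0 0 1 0 12 170" --pt "0 0 0 0 0 20 170" --pt "0 0 0 0 0 30 170" --pt "0 0 0 0 0 40 170" --pt "0 0 0 0 0 40 170"

```text
time_s: 19.32
tcp_pos: [601.3, -192.6, 417.4]
ee_rot: [[0.998, 0.069, 0.002], [0.069, -0.998, -0.001], [0.002, 0.001, -1.0]]
force: [0.2, -0.7, 0.6]
opening: 0.334
```

Call:
jog_arm --pt "0 0 0 -25 -40 0 170" --pt "0 0 0 -30 -50 0 170" --pt "0 0 0 -30 -50 0 170" --pt "0 0 0 -30 -50 0 170" --pt "0 0 0 -30 -50 0 170" --pt "0 0 0 -30 -50 0 170" --pt "0 0 0 -30 -50 0 170" --pt "0 0 0 0 0 0 170"

```text
time_s: 20.32
tcp_pos: [393.8, -535.6, 414.7]
ee_rot: [[0.998, 0.064, -0.0], [0.064, -0.998, -0.0], [-0.0, 0.0, -1.0]]
force: [0.9, 0.9, -0.6]
opening: 0.336
```

```bash
python3 - <<'E'
from h import *
c=cam("side"); 
s=telemetry.read_state(); print(s["tcp_pos"],s["force"],s["time_s"])
cv2.imwrite("pics/s18.png",c["color"][:,:,::-1])
c=cam("top");cv2.imwrite("pics/t18.png",c["color"][:,:,::-1])
E
```

```text
[ 395.21482699 -533.93612657  415.12159774] [0.71802921 0.44251168 0.65213366] 20.375
```

View pics/s18.png

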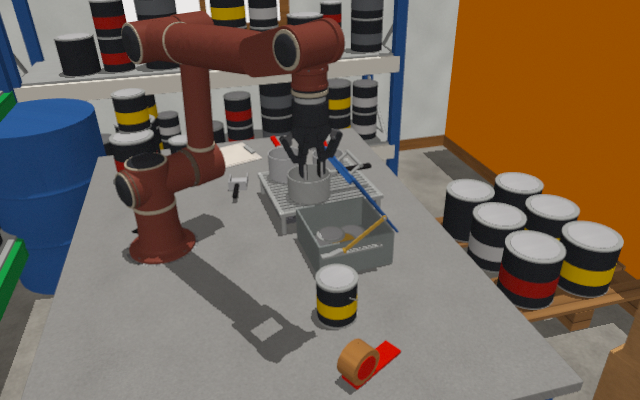

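View pics/t18.png

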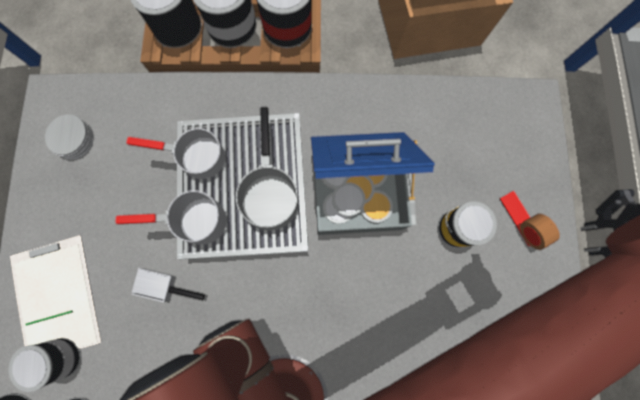

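The lid is propped open and the tin, scoop and red-handled pans haven't moved. I'll check the pan pose in numbers before handing in.

```bash
python3 - <<'E'
from h import *
c=cam("top"); crop(c,165,95,425,265,3,"pics/t19.png")
g=unproj(c,[(265.3,155.5),(264.2,107.5)],168); d=g[1]-g[0]; print(g,np.degrees(np.arctan2(d[1],d[0])))
for a,r in((4.6,1),):
  t=np.radians(a);print(proj(c,[[518+75*np.cos(b),39.6+75*np.sin(b),175] for b in np.radians([0,90,180,270])]).round(1).tolist(),proj(c,[[518+R*np.cos(t),39.6+R*np.sin(t),165] for R in(103,235)]))
E
```

```text
[[621.52007653  48.55413678 168.        ]
 [749.53433149  56.1065802  168.        ]] 3.3763593644726413
[[268.2, 165.8], [236.2, 195.4], [266.1, 226.7], [298.1, 196.1]] [[265.71236556 156.19080226]
 [263.47676915 107.00695172]]
```

View pics/t19.png

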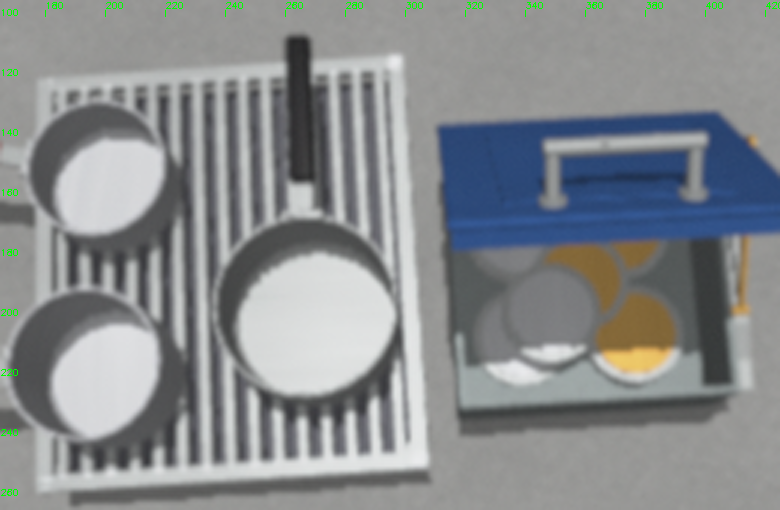

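The rim spans (215–397, 217–397) in the crop, so the pan is within 1–2 mm of its start. The handle points to the back of the stand, and the lid is steady.

```bash
python3 - <<'E'
from station import order
print(order.finish_job())
E
```

```text
the job is handed in; nothing more can be done
None
```

I swung the black-handled pan's handle round to point at the back of the stand, then raised the bin lid and left it propped on its stay. The job was handed in at about 20.5 s.

- **Pan:** in the last pictures the handle lies about 1° off the stand's back direction, clear of the bin and the red-handled pans. The pan's axis is within about 2 mm of where it started.
- **Lid:** it settled on the stay at about 0.95 rad. It stayed put after I let go and moved the arm away, with the tool reading no contact force.
- **Everything else:** the red-handled pans, paint tin and scoop look unmoved.

**One check disagreed:** in both cameras the fingertips appeared about 33 mm higher than the reported tool position. I set the gripping heights from the pictures and checked the force reading between steps going down. Both grips held, reading 21 mm on the handle and about 10 mm on the 12 mm bar.

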